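Load the upper chamber of a split-door cabinet

TASK

Draw the red-knobbed bolt on top of the lab cabinet fully back, swing the blue upper half of its split door wide open to about a right angle, and stand the grey flanged housing upright and fully inside on the black floor of the upper compartment, set down gently and let go. The lower half of the door must stay shut and bolted the whole time, the upper half must be left wide open, and the other things on the bench must be left where they are.

Things in the scene. Friction and masses are not known exactly. Their poses are not given: they have to be found in the camera images.
- cabinet: White bench cabinet fixed to the bench, 200 deep (own x) x 250 wide (own y) x 215 mm high; origin at the centre of its underside, z up. Its split door is on the own -x face (x = -100 mm), hinged at own y = +125, free edge at y = -105. The rear 60 mm of the roof is fixed; the front 140 mm belongs to the upper half of the door and swings away with it.
- chamber_floor (a point): Point on the black floor of the upper compartment (z 110 mm), middle of the part that lies open above once the upper half is open; cabinet axes. At cabinet (-25, +4). The clear floor runs from here 61 mm to own -x (inner side of the door), 113 mm to own +x (back wall; roof above beyond 65 mm) and 109 mm to either side along y.
- bolt_knob (a point): Top centre of the red upright knob of the upper bolt, on the roof of the upper half. Stem 14 mm across, cap 22 mm across over the top 12 mm; its top is 62 mm above the roof. Steel brackets 22 mm high stand on the roof 30 mm to own -y and 80 mm to own +y of it when shot. Moves with the bolt, along the door's own +y to draw it.
- upper_bolt (a joint): Travel of the upper bolt in m: 0 shot, 0.04 fully drawn (towards cabinet +y, the hinge side, while the door is shut); leaves its keeper at about 0.016; count it as drawn near the end of travel. Stays where left; friction 2 N. The steel keeper stands on the frame at cabinet (-40, -115), up to z 241 mm.
- pull_handle (a point): Point on the axis of the upright steel bar pull of the upper half, level with the roof top (10 mm below the bar's top). Bar 12 mm across, 105 mm long, 40 mm in front of the panel; free of brackets for 41 mm below this point, so it can be pinched from above and the fingers may turn about it. 195 mm from the hinge along the panel.
- hatch_hinge (a point): Point on the vertical hinge axis of the door, at the height of the roof top; its axes turn with the upper half (own -y along the panel to the free edge, own -x out of its front).
- upper_leaf (a joint): Angle of the blue upper half (230 wide; panel z 112 to 207 mm, 14 thick, in one piece with the front of the roof, 8 thick, top at z 215) in rad: 0 shut, 1.9 stop. Opens clockwise seen from above, out to the cabinet's own -x, and bares the compartment in front and above. Stays where left; friction 0.08 N m. Blocked while the upper bolt is shot.
- lower_leaf (a joint): Angle of the lower half (blue panel below z 108 mm) in rad, 0 shut; must stay shut.
- lower_bolt (a joint): Travel of the lower half's own steel bolt (black knob, on its front, shot into the frame at own -y) in m, 0 shot; must stay shot.
- housing_centre (a point): Centre, half-way up, of the grey printed housing standing on the bench: 80 mm high, foot flange 72 mm across and 10 mm high, above z 14 mm a round body 50 mm across; own z is its axis. About 0.25 kg.
- pipe_ring: Pale grey pipe ring lying flat, 84 mm outside, 45 mm high; origin under its centre. Leave alone.
- carton: Blue and white carton, 85 x 60 x 60 mm; origin under its centre. Leave alone.
Mind the look-alikes: they are no part of the job. What is meant by the part that bears housing_centre is not turquoise or yellow, and is the larger of those in its own colour.

How it is judged:
By the outcome, as a careful person would: the job done as asked, in the order asked, and still so for the second after the job is handed in, with the robot touching nothing.
It also fails if it takes over 72 s, if anything falls off the work surface, if the arm or the gripper's body presses on something with over 40 N, if the wrist force passes 120 N, or if a joint passes its speed limit or range.

ROBOT

A 6-joint arm with a two-finger parallel gripper is mounted at the origin on the work surface. World frame = base frame: x ahead of the robot, y to its left, z up, the work surface at z = 0. Lengths are in m, angles in rad, forces in N, time in s.
With the tool pointing down it reaches from about 0.325 to 0.85 m from the base axis. Payload 4.4 kg.
Tool frame: the origin (TCP) lies between the finger pads; the fingertips stand 25 mm ahead of it and the grasp point (between the pads) lies 6 mm ahead of it (tcp_to_tips is the distance from the TCP to the fingertips, in m); z points along the fingers, y is the line along which they close (so a half turn about z gives the same grasp; the last joint's range is limited). The gripper opens to 94 mm and grips with 3 to 60 N. Pads are 16 mm wide; open, the fingers measure 119 mm over their backs; the gripper's body (75 mm by 177 mm) begins 78 mm behind the grasp point.
Start: joints at [1.143, 0.207, 1.542, -0, 1.393, -0.15], TCP at [0.158, 0.553, 0.23] pointing down, gripper open.
Joint ranges: [-2.73, 2.73], [-0.86, 2.22], [0.23, 2.46], [-1.11, 4.25], [0.08, 2.63], [-2.82, 2.82]. Speed limits (rad/s): [2.79, 2.79, 3.14, 3.14, 3.14, 3.14].

INTERFACE

Orientations are given as a unit quaternion [x, y, z, w].
In Python, from plant import * gives the robot as it stands. The module is installed in compiled form; this text tells all that it offers.
- The arm moves only by the tool drive_tool, never from a script. Its argument "commands" is a list of rows, each a list of 7 numbers: the turn, a rotation vector about the tool's x, y, z in degrees, then the shift along the tool's x, y, z in mm, then the finger opening in mm, from 0 to 94. In form: [[wx, wy, wz, tx, ty, tz, gripper], ...]. A call has 1 to 10 rows; each row shifts and turns the commanded pose from where the row before left it, along the tool's axes as they then stand; what a row does not reach is not made up. A row lasts 1/8 s, in which the tool goes at most 62.5 mm and 10.7 degrees, less where a joint would pass 70% of its speed; a pose out of reach is approached as far as the arm can. A call with a gripper value outside its range is refused whole. The fingers move at their own pace and stop on an object; the grip force is fixed at half the most. Time passes only in rows, so rows that do not move let the fingers close. It gives the time, the measured TCP pose, the force, the opening and the grip force at its end, in the units of the state.
- sense(): the state, without advancing time (a new reading comes with each control period).
- get_image(name): name is "side" or "top" or "wrist"; returns a dict with "img" (480x640x3 uint8, red, green, blue), "camera_matrix" (3x3 intrinsics, pixels), "T" (4x4, takes a point from camera to world coordinates). Camera axes: x right, y down, z forward; pixel columns grow to the right and rows downward; lengths in m; the calibration is good to about 2 mm. The wrist camera is an equidistant fisheye: a pixel r from the principal point sees the ray r / f radians off the axis. A picture is of the moment at which its call begins. There is no depth.
- hand_in(): hands the job in; it is judged then, once.
The state is a dict: "time_s": time; "joint_positions": joint angles; "joint_velocities": joint speeds; "effort": joint torques, N m; "tcp_pos": TCP position; "tcp_rot": TCP orientation; "ft_force": force on the tool from outside, world axes, zero at the start; "ft_torque": the same for the moment, N m; "width": opening from 0.0 (shut) to 1.0 (fully open); "grasp_force": force on a finger pad.
Only numpy, scipy, OpenCV 4.12 (cv2) and the standard library are available. Lean on these libraries where they do the work, as an engineer would, in place of code of your own. Each camera call takes 0.05 s, during which the arm holds its last target. There are 200 camera calls.

## Working session

There is one attempt and no reset: what is moved stays moved. The work goes in short steps, Python scripts to look and compute and a tool call to move; the robot and the scene stay as the last step left them, time stands still between calls to the robot, and variables do not carry over. Pictures are saved under pics/ and viewed, at most 10 in all, crops included, and the job is handed in when it is done.

Besides the shell and the picture viewer there is one more tool, called after "Emit:" as name(argument=value, ...), one argument or row to a line, values as JSON. drive_tool: Moves the arm, as the interface text tells. Its arguments: {"type":"object","properties":{"commands":{"type":"array","items":{"type":"array","items":{"type":"number"}}}},"required":["commands"]}

```bash
mkdir -p pics
python3 - <<'E'
from plant import *
import cv2,numpy as np
for n in("side","top"):
    d=get_image(n);cv2.imwrite(f"pics/{n}0.png",d["img"][:,:,::-1]);np.savez(f"{n}0.npz",**d)
    print(n,d["camera_matrix"].tolist(),d["T"].round(3).tolist())
s=sense();print(s["time_s"],s["tcp_pos"],s["tcp_rot"],s["ft_force"],s["width"])
E
```

```text
side [[490.72229659510606, 0.0, 314.3606746405984], [0.0, 490.72229659510606, 229.29849550680632], [0.0, 0.0, 1.0]] [[-0.978, -0.146, 0.149, 0.39], [-0.209, 0.708, -0.674, 0.732], [-0.007, -0.691, -0.723, 1.066], [0.0, 0.0, 0.0, 1.0]]
top [[505.5871448696017, 0.0, 315.01804879575246], [0.0, 505.5871448696017, 239.74567765005645], [0.0, 0.0, 1.0]] [[-0.019, -0.993, 0.119, 0.414], [-1.0, 0.016, -0.021, -0.09], [0.018, -0.119, -0.993, 1.2], [0.0, 0.0, 0.0, 1.0]]
0.1 [0.1574036  0.55232229 0.22939202] [ 1.38460914e-01  9.90367357e-01 -9.94559023e-04 -2.88882179e-04] [0.18938703 0.30830231 0.65410244] 0.9980222879860141
```

View pics/side0.png

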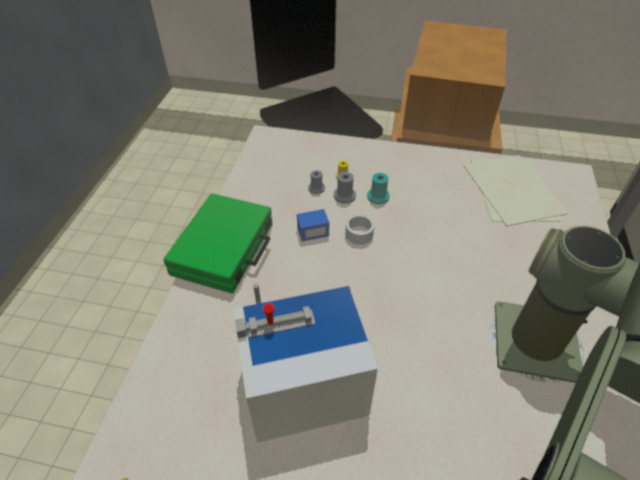

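View pics/top0.png

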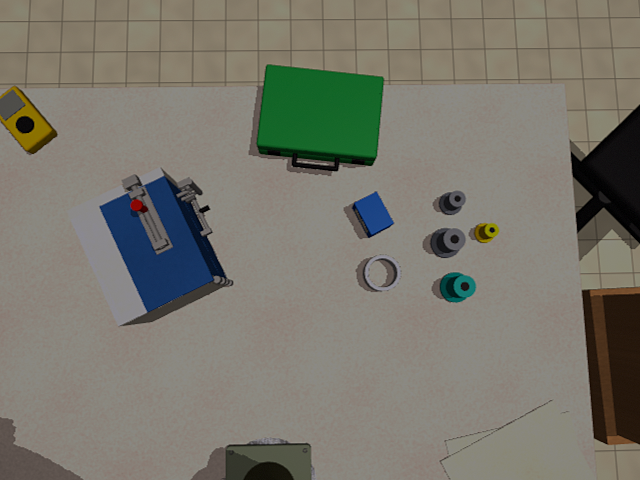

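The side view shows the cabinet roof around (305,325), the red knob at (269,311) and the large grey housing at (345,187). In the top view the knob is at (136,205), the door pull near (228,282) and the large grey housing at (447,242). The smaller grey, yellow and turquoise parts are look-alikes.

```bash
cat > h.py <<'E'
import cv2,numpy as np
def ray(d,p):
    K,T=d["camera_matrix"],d["T"]; v=T[:3,:3]@np.linalg.solve(K,[p[0],p[1],1.]); return T[:3,3],v/np.linalg.norm(v)
def onz(d,p,z):
    o,v=ray(d,p); return o+v*(z-o[2])/v[2]
def tri(a,p,b,q):
    (o,u),(r,v)=ray(a,p),ray(b,q); s=np.linalg.lstsq(np.c_[u,-v],r-o,rcond=None)[0]
    A,B=o+u*s[0],r+v*s[1]; return (A+B)/2,np.linalg.norm(A-B)
def blobs(m,amin=15):
    n,l,st,c=cv2.connectedComponentsWithStats(m.astype(np.uint8)); return [(st[i],c[i].round(1),l==i) for i in range(1,n) if st[i][4]>=amin]
E
python3 - <<'E'
from h import *
D={n:dict(np.load(n+"0.npz")) for n in("side","top")}
for n,d in D.items():
    h=cv2.cvtColor(d["img"],cv2.COLOR_RGB2HSV).astype(int);H,S,V=h[...,0],h[...,1],h[...,2]
    for st,c,_ in blobs(((H<8)|(H>172))&(S>150)&(V>90)): print(n,"red",st,c)
    for st,c,m in blobs((H>100)&(H<125)&(S>140)&(V>60),150):
        cs,_=cv2.findContours(m.astype(np.uint8),0,2); k=cv2.convexHull(max(cs,key=len))
        print(n,"blue",st,c,cv2.approxPolyDP(k,4,True)[:,0].tolist())
    r={"side":(320,160,365,210),"top":(420,180,475,265)}[n]
    x0,y0,x1,y1=r; g=d["img"][y0:y1,x0:x1].max(2)<135
    for st,c,_ in blobs(g,30): print(n,"grey",st+np.array([x0,y0,0,0,0]),c+[x0,y0])
    x0,y0,x1,y1={"side":(305,160,365,210),"top":(425,180,475,262)}[n]
    cv2.imwrite(f"pics/c_{n}.png",0) if 0 else None
    a=d["img"][y0:y1,x0:x1,::-1]; D[n]["crop"]=cv2.resize(a,(400,500),interpolation=2)
c2={"side":(225,270,395,440),"top":(65,160,245,340)}
ims=[D[n]["crop"] for n in D]
cv2.imwrite("pics/crops.png",cv2.hconcat(ims))
ims=[cv2.resize(D[n]["img"][y0:y1,x0:x1,::-1],(400,400),interpolation=2) for n,(x0,y0,x1,y1) in c2.items()]
cv2.imwrite("pics/cab.png",cv2.hconcat(ims))
E
```

```text
side red [264 304  10  10  84] [268.4 308.6]
side blue [298 211  30  17 355] [311.9 218.7] [[323, 211], [327, 222], [301, 227], [298, 215]]
side blue [ 249  288  117   77 4692] [311.2 327. ] [[347, 288], [364, 340], [253, 363], [249, 338], [272, 302]]
side blue [244 304  22  17 230] [254.1 311.5] [[262, 304], [265, 316], [246, 320], [244, 308]]
side grey [334 166  22  39 602] [344.1 187.1]
side grey [320 172   5  22  63] [321.2 184.2]
top red [131 199  11  12 102] [136.1 204.6]
top blue [ 100  176  114  136 7018] [157.5 248.2] [[164, 176], [213, 279], [148, 311], [100, 206]]
top blue [354 192  39  43 922] [373.4 213.2] [[376, 192], [392, 223], [371, 234], [354, 203]]
top grey [432 190  35  26 634] [449.5 202.5]
top grey [ 422  227   44   32 1039] [444.2 242.1]
top grey [468 227   7  14  74] [471.6 233.4]
```

View pics/cab.png

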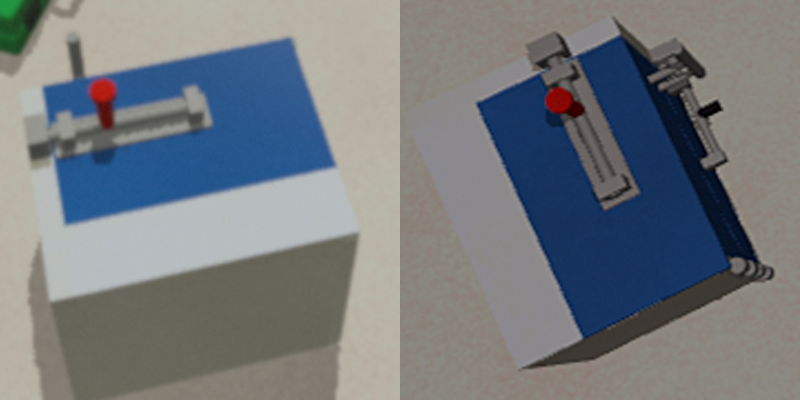

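View pics/crops.png

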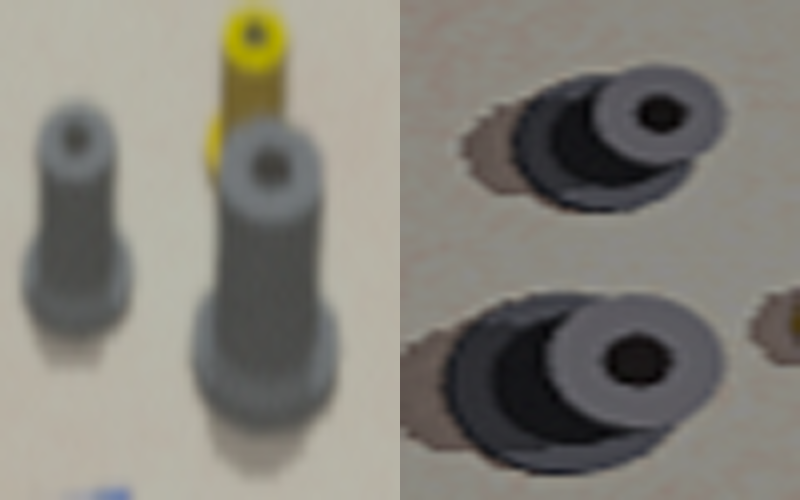

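The cabinet crop shows the roof, knob and pull clearly. The pull's top is at side pixel (257,286) and about (191,180) in the top view. In the housing crop, the larger grey part's bore is at side (345.8,176.8) and top (454.8,239).

Run:
```python
from h import *
S,T=[dict(np.load(n+"0.npz")) for n in("side","top")]
P={"fh":((347,288),(213,279.5)),"bh":((365,341),(148,311.5)),"bf":((253,363),(100,206)),"knob":((268.4,308.6),(136.1,204.6)),"house":((345.8,176.8),(454.75,239)),"pull":((256.9,286),(191,180))}
R={k:tri(S,a,T,b) for k,(a,b) in P.items()}
for k,(p,e) in R.items(): print(k,p.round(4),round(e,4))
C=[onz(T,p,.215)[:2] for p in((164,176),(213,279.5),(148,311.5),(100,206))]
own=np.array([[-100,-105],[-100,125],[40,125],[40,-105]])/1e3
A=np.array(C);a,b=own-own.mean(0),A-A.mean(0)
th=np.arctan2((a[:,0]*b[:,1]-a[:,1]*b[:,0]).sum(),(a*b).sum())
Rm=np.array([[np.cos(th),-np.sin(th)],[np.sin(th),np.cos(th)]]);t=A.mean(0)-Rm@own.mean(0)
print("cab yaw",np.degrees(th),t,"res",(own@Rm.T+t-A).round(4).tolist())
for n,p in dict(hinge=(-100,125),pull=(-140,-70),floor=(-25,4),knobroof=(0,0)).items():print(n,Rm@(np.array(p)/1e3)+t)
for n in("knob","pull"):print(n,"own",(Rm.T@(R[n][0][:2]-t)).round(4))
print("knob@.271top",onz(T,(136.1,204.6),.272),"house@.08",onz(T,(454.75,239),.08),onz(S,(345.8,176.8),.08))
```

```text
fh [0.4596 0.0899 0.208 ] 0.0024
bh [0.4018 0.2136 0.2117] 0.0054
bf [0.6053 0.3086 0.2193] 0.0001
knob [0.5958 0.2198 0.2752] 0.0002
house [ 0.545  -0.4269  0.0794] 0.0003
pull [0.6526 0.1319 0.2189] 0.0041
cab yaw 115.33825660485506 [0.5281423  0.23083787] res [[0.0013, -0.001], [-0.0001, -0.0016], [-0.001, 0.001], [-0.0001, 0.0016]]
hinge [0.45796382 0.08696299]
pull [0.65132269 0.13426359]
floor [0.53522615 0.2065311 ]
knobroof [0.5281423  0.23083787]
knob own [-0.0389 -0.0564]
pull own [-0.1426 -0.0701]
knob@.271top [0.59656604 0.22088599 0.272     ] house@.08 [ 0.54507746 -0.42675427  0.08      ] [ 0.54476889 -0.4261869   0.08      ]
```

Emit:
drive_tool(
  commands=[
    [0,0,-10.3,0,0,-35,94],
    [0,0,-10.3,0,0,-35,94],
    [0,0,-10.3,0,0,-30,94],
    [0,0,-10.3,0,0,0,94],
  ],
)

```text
time_s: 0.6
tcp_pos: [0.1582, 0.5542, 0.3337]
tcp_rot: [-0.222, 0.975, 0.002, 0.002]
ft_force: [0.5, 0.9, -0.4]
width: 1.001
grasp_force: 0.0
```

Emit:
drive_tool(
  commands=[
    [0,0,0,-25,-48,0,94],
    [0,0,0,-25,-48,0,94],
    [0,0,0,-25,-48,0,94],
    [0,0,0,-25,-48,0,94],
    [0,0,0,-25,-48,0,94],
    [0,0,0,-25,-48,0,94],
    [0,0,0,-25,-48,0,94],
    [0,0,0,-25,-48,0,94],
    [0,0,0,-25,-48,0,94],
    [0,0,0,0,0,0,94],
  ],
)

```text
time_s: 1.85
tcp_pos: [0.5477, 0.2556, 0.3289]
tcp_rot: [-0.216, 0.976, -0.0, -0.001]
ft_force: [-0.1, -0.2, -0.0]
width: 1.0
grasp_force: 0.0
```

Emit:
drive_tool(
  commands=[
    [0,0,0,-29,-52,0,94],
    [0,0,0,0,0,0,94],
    [0,0,0,0,0,30,60],
    [0,0,0,0,0,29,60],
    [0,0,0,0,0,0,60],
    [0,0,0,0,0,0,8],
    [0,0,0,0,0,0,8],
    [0,0,0,0,0,0,8],
    [0,0,0,0,0,0,8],
    [0,0,0,0,0,0,8],
  ],
)

```text
time_s: 3.1
tcp_pos: [0.5966, 0.2196, 0.2725]
tcp_rot: [-0.218, 0.976, -0.004, 0.002]
ft_force: [3.0, -10.4, 0.8]
width: 0.219
grasp_force: 30.0
```

Emit:
drive_tool(
  commands=[
    [0,0,0,0,0,0,8],
    [0,0,0,0,0,0,8],
  ],
)

```text
time_s: 3.35
tcp_pos: [0.5966, 0.2195, 0.2725]
tcp_rot: [-0.217, 0.976, -0.004, 0.002]
ft_force: [4.1, -9.0, 0.3]
width: 0.219
grasp_force: 30.0
```

Emit:
drive_tool(
  commands=[
    [0,0,0,0,-1,0,8],
    [0,0,0,8,0,0,8],
    [0,0,0,8,0,0,8],
    [0,0,0,8,0,0,8],
    [0,0,0,8,0,0,8],
    [0,0,0,7,0,0,8],
    [0,0,0,0,0,0,8],
    [0,0,0,0,0,0,8],
  ],
)

```text
time_s: 4.35
tcp_pos: [0.5643, 0.2042, 0.2726]
tcp_rot: [-0.218, 0.976, -0.003, 0.006]
ft_force: [11.6, -3.4, -3.5]
width: 0.223
grasp_force: 30.0
```

Emit:
drive_tool(
  commands=[
    [0,0,0,2,0,0,8],
    [0,0,0,2,0,0,8],
    [0,0,0,0,0,0,8],
    [0,0,0,0,0,0,8],
  ],
)

```text
time_s: 4.85
tcp_pos: [0.564, 0.204, 0.2727]
tcp_rot: [-0.218, 0.976, -0.002, 0.01]
ft_force: [21.8, 0.8, -8.5]
width: 0.22
grasp_force: 30.0
```

Emit:
drive_tool(
  commands=[
    [0,0,0,-4,0,0,60],
    [0,0,0,0,0,0,60],
    [0,0,0,0,0,0,60],
    [0,0,0,0,0,-45,60],
    [0,0,0,-30,-40,-25,60],
    [0,0,0,-30,-40,0,60],
    [0,0,0,0,0,0,38],
    [0,0,0,0,0,0,38],
  ],
)

```text
time_s: 5.85
tcp_pos: [0.6468, 0.1598, 0.3407]
tcp_rot: [-0.219, 0.976, 0.0, -0.001]
ft_force: [0.4, -0.4, -0.2]
width: 0.463
grasp_force: 0.0
```

Run:
```python
from plant import *
from h import *
for n in("side","top","wrist"):
    d=get_image(n);cv2.imwrite(f"pics/{n}1.png",d["img"][:,:,::-1]);np.savez(f"{n}1.npz",**d)
    h=cv2.cvtColor(d["img"],cv2.COLOR_RGB2HSV).astype(int);H,S,V=h[...,0],h[...,1],h[...,2]
    for st,c,_ in blobs(((H<8)|(H>172))&(S>150)&(V>60)):
        print(n,st,c, onz(d,c,.275) if n!="wrist" else "")
print(d["camera_matrix"].tolist(),d["T"].round(4).tolist())
```

```text
side [282 301  10  20 127] [286.6 308.7] [0.56128414 0.21271057 0.275     ]
wrist [ 412  152   44   35 1032] [435.8 168.1] 
[[371.64829954431775, 0.0, 317.7213292834475], [0.0, 371.64829954431775, 228.63275295254], [0.0, 0.0, 1.0]] [[-0.4287, 0.8728, 0.2333, 0.5781], [0.9035, 0.4139, 0.1114, 0.1287], [0.0006, 0.2585, -0.966, 0.4962], [0.0, 0.0, 0.0, 1.0]]
```

View pics/wrist1.png

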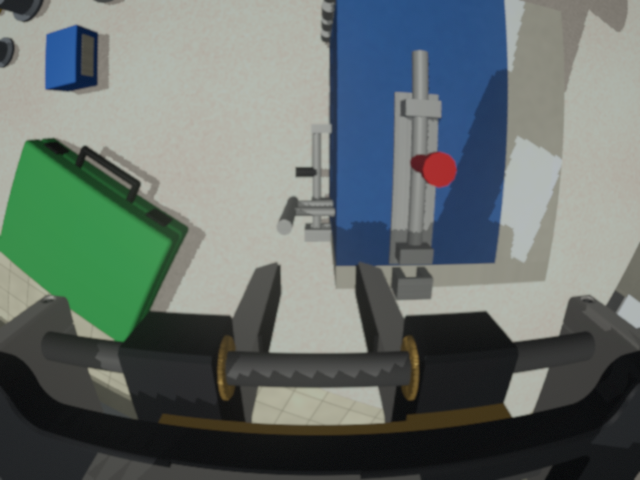

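The bolt rod now stands clear of its keeper, with the knob at (436,168). The top end of the bar pull is at about (286,226).

```bash
cat >> h.py <<'E'
def wray(d,p):
    K,T=d["camera_matrix"],d["T"]; q=np.array([p[0]-K[0,2],p[1]-K[1,2]])/K[0,0]; r=np.linalg.norm(q)
    return T[:3,3],T[:3,:3]@np.r_[np.sin(r)*q/r,np.cos(r)]
def wonz(d,p,z):
    o,v=wray(d,p); return o+v*(z-o[2])/v[2]
E
python3 - <<'E'
from h import *
d=dict(np.load("wrist1.npz"))
th=np.radians(115.34);R=np.array([[np.cos(th),-np.sin(th)],[np.sin(th),np.cos(th)]]);t=[.5281,.2308]
for n,p,z in(("knob",(439,170),.277),("bar",(286,226),.225),("hingetop?",(334,262),.215),("roofcorner",(494,262),.215)):
    w=wonz(d,p,z);print(n,w.round(4),(R.T@(w[:2]-t)).round(4))
E
```

```text
knob [0.5657 0.2051 0.277 ] [-0.0393 -0.023 ]
bar [0.652  0.1374 0.225 ] [-0.1374 -0.072 ]
hingetop? [0.6655 0.1849 0.215 ] [-0.1003 -0.1046]
roofcorner [0.6073 0.3132 0.215 ] [ 0.0406 -0.1068]
```

Run:
```python
from h import *
d=dict(np.load("wrist1.npz"))
th=np.radians(115.34);R=np.array([[np.cos(th),-np.sin(th)],[np.sin(th),np.cos(th)]]);t=[.5281,.2308]
for n,p,z in(("b1",(416,246),.237),("b1lo",(416,260),.235),("b2",(421,103),.237),("capedgeN",(439,152),.277),("capS",(439,187),.277),("rod end",(420,51),.228)):
    w=wonz(d,p,z);print(n,(R.T@(w[:2]-t)).round(4))
x0=320
cv2.imwrite("pics/z.png",cv2.resize(d["img"][40:310,320:540,::-1],None,fx=2.2,fy=2.2,interpolation=2))
```

```text
b1 [-0.0398 -0.0843]
b1lo [-0.0383 -0.0962]
b2 [-0.0408  0.0207]
capedgeN [-0.0398 -0.0119]
capS [-0.0387 -0.0335]
rod end [-0.039   0.0609]
```

View pics/z.png

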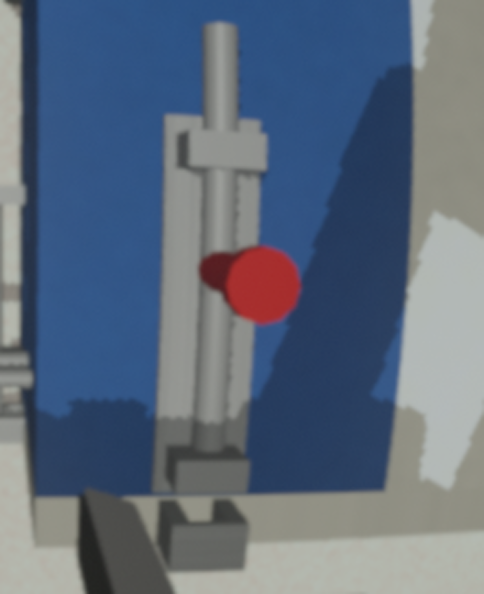

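The crop shows the knob at (262,285), between brackets at (228,150) and (205,470). It is about 3 mm short of full travel, probably because I backed off 4 mm while releasing. I'll regrip the knob, push it to the stop and release without backing off.

Emit:
drive_tool(
  commands=[
    [0,0,0,27,38,0,60],
    [0,0,0,27,38,0,60],
    [0,0,0,0,0,35,60],
    [0,0,0,0,0,35,60],
    [0,0,0,0,0,0,8],
    [0,0,0,0,0,0,8],
    [0,0,0,0,0,0,8],
    [0,0,0,0,0,0,8],
    [0,0,0,4,0,0,8],
    [0,0,0,4,0,0,8],
  ],
)

```text
time_s: 7.25
tcp_pos: [0.5663, 0.2048, 0.2731]
tcp_rot: [-0.219, 0.976, 0.002, 0.011]
ft_force: [22.7, 11.0, -11.2]
width: 0.22
grasp_force: 30.0
```

Emit:
drive_tool(
  commands=[
    [0,0,0,0,0,0,8],
    [0,0,0,0,0,0,8],
  ],
)

```text
time_s: 7.5
tcp_pos: [0.5665, 0.2049, 0.2731]
tcp_rot: [-0.219, 0.976, 0.002, 0.01]
ft_force: [18.2, 9.1, -8.3]
width: 0.219
grasp_force: 30.0
```

Emit:
drive_tool(
  commands=[
    [0,0,0,0,0,0,60],
    [0,0,0,0,0,0,60],
    [0,0,0,0,0,0,60],
    [0,0,0,0,0,-45,60],
    [0,0,0,-28,-49,-25,60],
    [0,0,0,-28,-49,0,38],
    [0,0,0,0,0,0,38],
    [0,0,0,0,0,0,38],
  ],
)

```text
time_s: 8.5
tcp_pos: [0.651, 0.137, 0.3407]
tcp_rot: [-0.219, 0.976, 0.0, -0.001]
ft_force: [-0.1, 0.5, -0.4]
width: 0.404
grasp_force: 0.0
```

Run:
```python
from plant import *
from h import *
th=np.radians(115.34);R=np.array([[np.cos(th),-np.sin(th)],[np.sin(th),np.cos(th)]]);t=[.5281,.2308]
d=get_image("wrist");np.savez("w2.npz",**d);cv2.imwrite("pics/w2.png",d["img"][:,:,::-1])
h=cv2.cvtColor(d["img"],cv2.COLOR_RGB2HSV).astype(int);H,S,V=h[...,0],h[...,1],h[...,2]
for st,c,_ in blobs(((H<8)|(H>172))&(S>150)&(V>150)):
    w=wonz(d,c,.277);print(st,c,w,R.T@(w[:2]-t))
```

```text
[459 167   8  15  42] [461.8 173.3] [0.56500626 0.19620146 0.277     ] [-0.04706508 -0.0185475 ]
```

View pics/w2.png

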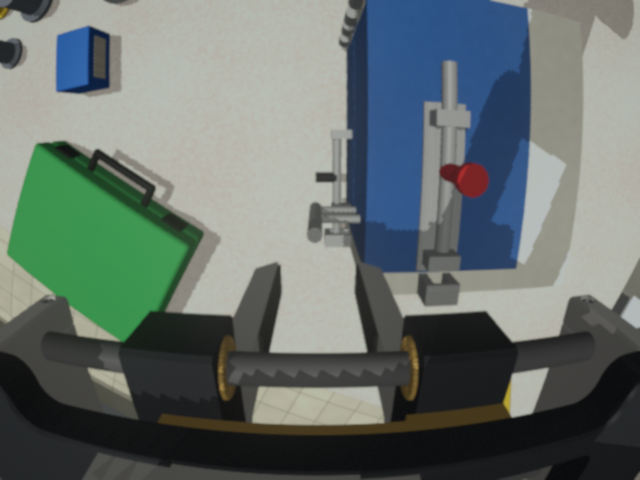

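The bar pull's top end is at about (315,235), the knob cap at (473,181), and the rod is still clear of the keeper.

Run:
```python
from h import *
d=dict(np.load("w2.npz"))
th=np.radians(115.34);R=np.array([[np.cos(th),-np.sin(th)],[np.sin(th),np.cos(th)]]);t=[.5281,.2308]
for n,p,z in(("knob",(473,181),.277),("bar",(315,235),.225),("b1",(441,261),.237),("b2",(450,117),.237)):
    w=wonz(d,p,z);print(n,w.round(4),(R.T@(w[:2]-t)).round(4))
```

```text
knob [0.5657 0.2055 0.277 ] [-0.0389 -0.0231]
bar [0.6532 0.1368 0.225 ] [-0.1385 -0.0728]
b1 [0.6277 0.2318 0.237 ] [-0.0417 -0.0905]
b2 [0.5298 0.1854 0.237 ] [-0.0417  0.0179]
```

Emit:
drive_tool(
  commands=[
    [0,0,0,0,-1,40,38],
    [0,0,0,0,0,40,38],
    [0,0,0,0,0,25,38],
    [0,0,0,0,0,16,38],
    [0,0,0,0,0,0,38],
    [0,0,0,0,0,0,2],
    [0,0,0,0,0,0,2],
    [0,0,0,0,0,0,2],
    [0,0,0,0,0,0,2],
  ],
)

```text
time_s: 9.68
tcp_pos: [0.6532, 0.1354, 0.2218]
tcp_rot: [-0.219, 0.976, -0.001, 0.001]
ft_force: [1.6, -2.9, 2.2]
width: 0.121
grasp_force: 30.0
```

Emit:
drive_tool(
  commands=[
    [0,0,0,4.3,-15.1,0,2],
    [0,0,0,4.3,-15.1,0,2],
    [0,0,0,6.6,-14.2,0,2],
    [0,0,0,6.6,-14.2,0,2],
    [0,0,0,8.8,-13,0,2],
    [0,0,0,8.8,-13,0,2],
    [0,0,0,10.7,-11.5,0,2],
    [0,0,0,10.7,-11.5,0,2],
  ],
)

```text
time_s: 10.68
tcp_pos: [0.6422, 0.0119, 0.2215]
tcp_rot: [-0.219, 0.976, 0.001, -0.001]
ft_force: [-3.1, 2.6, 7.7]
width: 0.12
grasp_force: 30.0
```

Emit:
drive_tool(
  commands=[
    [0,0,0,12.4,-9.7,0,2],
    [0,0,0,12.4,-9.7,0,2],
    [0,0,0,13.7,-7.6,0,2],
    [0,0,0,13.7,-7.6,0,2],
    [0,0,0,14.7,-5.4,0,2],
    [0,0,0,14.7,-5.4,0,2],
    [0,0,0,15.4,-3,0,2],
    [0,0,0,15.4,-3,0,2],
    [0,0,0,15.7,-0.5,0,2],
    [0,0,0,15.7,-0.5,0,2],
  ],
)

```text
time_s: 11.92
tcp_pos: [0.5349, -0.0968, 0.2212]
tcp_rot: [-0.218, 0.976, 0.0, 0.0]
ft_force: [0.9, 1.2, 7.6]
width: 0.124
grasp_force: 30.0
```

Emit:
drive_tool(
  commands=[
    [0,0,0,15.6,2,0,2],
    [0,0,0,15.6,2,0,2],
    [0,0,0,4,1,0,2],
    [0,0,0,0,0,0,2],
    [0,0,0,0,0,0,2],
  ],
)

```text
time_s: 12.55
tcp_pos: [0.5013, -0.1081, 0.2211]
tcp_rot: [-0.219, 0.976, -0.001, 0.0]
ft_force: [0.6, -2.8, 5.8]
width: 0.12
grasp_force: 30.0
```

Emit:
drive_tool(
  commands=[
    [0,0,0,0,0,0,40],
    [0,0,0,0,0,0,40],
    [0,0,0,0,0,0,40],
    [0,0,0,0,0,-50,40],
    [0,0,10,0,0,-50,60],
    [0,0,10,0,0,0,94],
    [0,0,10,0,0,0,94],
    [0,0,10,0,0,0,94],
    [0,0,10,0,0,0,94],
    [0,0,10,0,0,0,94],
  ],
)

```text
time_s: 13.8
tcp_pos: [0.501, -0.106, 0.3197]
tcp_rot: [0.301, 0.954, 0.0, -0.001]
ft_force: [-0.6, 0.1, 0.4]
width: 0.99
grasp_force: 0.0
```

Emit:
drive_tool(
  commands=[
    [0,0,0,-36,-39,0,94],
    [0,0,0,-36,-39,0,94],
    [0,0,0,-36,-39,0,94],
    [0,0,0,-36,-39,0,94],
    [0,0,0,-30,-32,0,94],
    [0,0,0,0,0,0,94],
    [0,0,0,0,0,0,94],
  ],
)

```text
time_s: 14.68
tcp_pos: [0.5372, -0.3592, 0.3196]
tcp_rot: [0.298, 0.954, 0.001, -0.001]
ft_force: [-0.3, 0.6, 0.0]
width: 0.996
grasp_force: 0.0
```

Run:
```python
from plant import *
from h import *
a=get_image("top");s=get_image("side");d=get_image("wrist");np.savez("w3.npz",**d);np.savez("top3.npz",**a)
cv2.imwrite("pics/3.png",cv2.hconcat([cv2.resize(d["img"][:,:,::-1],(520,390)),cv2.resize(a["img"][150:340,60:300,::-1],(280,220)) if 0 else cv2.resize(a["img"][130:350,60:220,::-1],(280,390))]))
```

```text
(no output)
```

View pics/3.png

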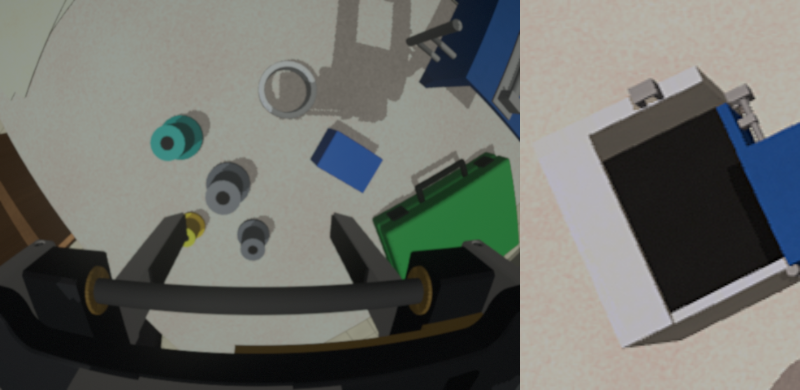

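The wrist view shows the large grey housing's bore at about (274,244) in full pixels. The top view shows the upper compartment open with its black floor bare and the lower half still in place.

Run:
```python
from h import *
d=dict(np.load("w3.npz"));a=dict(np.load("top3.npz"));s=dict(np.load("top0.npz"))
p=(274.5,243.7);print(wonz(d,p,.08))
o,u=wray(d,p);r,v=ray(s,(454.75,239));k=np.linalg.lstsq(np.c_[u,-v],r-o,rcond=None)[0];print(o+u*k[0],r+v*k[1])
sx,sy=160/280,220/390
th=np.radians(115.34);R=np.array([[np.cos(th),-np.sin(th)],[np.sin(th),np.cos(th)]]);t=[.5281,.2308]
for q in((609,163),(669,312),(779,258)):
    w=onz(a,(60+(q[0]-520)*sx,130+q[1]*sy),.11);print(w,R.T@(w[:2]-t))
```

```text
[ 0.54912888 -0.42491855  0.08      ]
[ 0.53797766 -0.40844132  0.13950057] [ 0.53810653 -0.40882362  0.1396306 ]
[0.59108033 0.32856066 0.11      ] [ 0.06139963 -0.0987611 ]
[0.40918263 0.25099096 0.11      ] [0.06914359 0.09883411]
[0.47146435 0.11836865 0.11      ] [-0.07737422  0.09930577]
```

Emit:
drive_tool(
  commands=[
    [0,0,0,-23,-25,30,94],
    [0,0,0,-23,-25,40,94],
    [0,0,0,0,0,40,94],
    [0,0,0,0,0,40,94],
    [0,0,0,0,0,0,94],
    [0,0,0,0,0,0,94],
  ],
)

```text
time_s: 15.58
tcp_pos: [0.5478, -0.4273, 0.1727]
tcp_rot: [0.298, 0.955, -0.001, 0.001]
ft_force: [-0.2, -0.3, 0.5]
width: 0.999
grasp_force: 0.0
```

Emit:
drive_tool(
  commands=[
    [0,0,0,2,0,40,94],
    [0,0,0,0,0,40,94],
    [0,0,0,0,0,31,94],
    [0,0,0,0,0,0,94],
    [0,0,0,0,0,0,40],
    [0,0,0,0,0,0,40],
    [0,0,0,0,0,0,40],
    [0,0,0,0,0,0,40],
    [0,0,0,0,0,0,40],
  ],
)

```text
time_s: 16.7
tcp_pos: [0.5458, -0.4257, 0.06]
tcp_rot: [0.298, 0.954, 0.001, 0.001]
ft_force: [1.3, 1.9, 2.4]
width: 0.528
grasp_force: 30.0
```

Emit:
drive_tool(
  commands=[
    [0,0,0,0,0,-20,40],
    [0,0,0,0,0,-40,40],
    [0,0,0,0,0,-50,40],
    [0,0,0,0,0,-50,40],
    [0,0,0,0,0,-50,40],
    [0,0,0,0,0,-50,40],
    [0,0,0,0,0,-50,40],
    [0,0,0,0,0,-30,40],
    [0,0,0,0,0,0,40],
  ],
)

```text
time_s: 17.82
tcp_pos: [0.5455, -0.427, 0.404]
tcp_rot: [0.298, 0.954, -0.002, 0.003]
ft_force: [-0.1, 0.1, -2.7]
width: 0.53
grasp_force: 30.0
```

Emit:
drive_tool(
  commands=[
    [0,0,0,15,21,0,40],
    [0,0,0,25,35,0,40],
    [0,0,0,25,35,0,40],
    [0,0,0,25,35,0,40],
    [0,0,0,25,35,0,40],
    [0,0,0,25,35,0,40],
    [0,0,0,25,35,0,40],
    [0,0,0,25,35,0,40],
  ],
)

```text
time_s: 18.82
tcp_pos: [0.539, -0.0977, 0.3966]
tcp_rot: [0.298, 0.954, -0.0, -0.002]
ft_force: [1.3, 0.0, -2.6]
width: 0.532
grasp_force: 30.0
```

Emit:
drive_tool(
  commands=[
    [0,0,0,25,35,0,40],
    [0,0,0,25,35,0,40],
    [0,0,0,25,35,0,40],
    [0,0,0,25,35,0,40],
    [0,0,0,25,35,0,40],
    [0,0,0,25,35,0,40],
    [0,0,0,15,21,0,40],
    [0,0,0,0,0,0,40],
    [0,0,0,0,0,0,40],
  ],
)

```text
time_s: 19.95
tcp_pos: [0.5357, 0.1838, 0.3977]
tcp_rot: [0.299, 0.954, -0.001, -0.001]
ft_force: [1.1, -0.1, -3.6]
width: 0.528
grasp_force: 30.0
```

Emit:
drive_tool(
  commands=[
    [0,0,0,16,20,0,40],
    [0,0,0,0,0,35,40],
    [0,0,0,0,0,35,40],
    [0,0,0,0,0,35,40],
    [0,0,0,0,0,35,40],
    [0,0,0,0,0,35,40],
    [0,0,0,0,0,30,40],
    [0,0,0,0,0,10,40],
    [0,0,0,0,0,0,40],
    [0,0,0,0,0,0,40],
  ],
)

```text
time_s: 21.2
tcp_pos: [0.5358, 0.21, 0.1862]
tcp_rot: [0.299, 0.954, 0.001, 0.001]
ft_force: [0.9, 0.1, -2.5]
width: 0.524
grasp_force: 30.0
```

Emit:
drive_tool(
  commands=[
    [0,0,0,0,0,6,40],
    [0,0,0,0,0,4,40],
    [0,0,0,0,0,2,40],
    [0,0,0,0,0,1,40],
    [0,0,0,0,0,1,40],
    [0,0,0,0,0,0,40],
    [0,0,0,0,0,0,40],
  ],
)

```text
time_s: 22.08
tcp_pos: [0.5346, 0.2101, 0.1705]
tcp_rot: [0.298, 0.954, 0.0, 0.0]
ft_force: [0.1, 0.0, -3.5]
width: 0.53
grasp_force: 30.0
```

Emit:
drive_tool(
  commands=[
    [0,0,0,0,0,0.6,40],
    [0,0,0,0,0,0.6,40],
    [0,0,0,0,0,0,40],
  ],
)

```text
time_s: 22.45
tcp_pos: [0.5347, 0.2101, 0.1699]
tcp_rot: [0.298, 0.954, 0.0, 0.0]
ft_force: [-2.1, -0.0, 0.9]
width: 0.528
grasp_force: 30.0
```

Contact: the force changed from −3.5 to +0.9 N. I'll release and withdraw.

Emit:
drive_tool(
  commands=[
    [0,0,0,0,0,0,70],
    [0,0,0,0,0,0,80],
    [0,0,0,0,0,0,80],
    [0,0,0,0,0,0,80],
    [0,0,0,0,0,-20,80],
    [0,0,0,0,0,-40,80],
    [0,0,0,0,0,-50,80],
    [0,0,0,0,0,-50,80],
    [0,0,0,0,0,-50,80],
    [0,0,0,0,0,0,80],
  ],
)

```text
time_s: 23.7
tcp_pos: [0.5367, 0.2106, 0.3853]
tcp_rot: [0.298, 0.954, 0.003, 0.005]
ft_force: [-0.3, 0.2, 0.4]
width: 0.852
grasp_force: 0.0
```

Emit:
drive_tool(
  commands=[
    [0,0,0,40,-30,0,80],
    [0,0,0,40,-30,0,80],
    [0,0,0,40,-30,0,80],
    [0,0,0,40,20,0,80],
    [0,0,0,20,45,0,80],
    [0,0,0,10,45,0,80],
    [0,0,0,0,45,0,80],
    [0,0,0,0,0,0,80],
  ],
)

```text
time_s: 24.7
tcp_pos: [0.4155, 0.373, 0.3756]
tcp_rot: [0.297, 0.955, -0.002, -0.002]
ft_force: [0.0, 0.2, -0.2]
width: 0.85
grasp_force: 0.0
```

Run:
```python
from plant import *
from h import *
s=get_image("side");a=get_image("top")
cv2.imwrite("pics/4.png",cv2.hconcat([cv2.resize(s["img"][150:450,150:450,::-1],(400,400)),cv2.resize(a["img"][130:350,50:270,::-1],(400,400))]))
x=sense();print(x["tcp_pos"],x["ft_force"],x["time_s"])
```

```text
[0.41481081 0.37128518 0.37739851] [-0.19425316  0.33036493  0.4371659 ] 24.8
```

View pics/4.png

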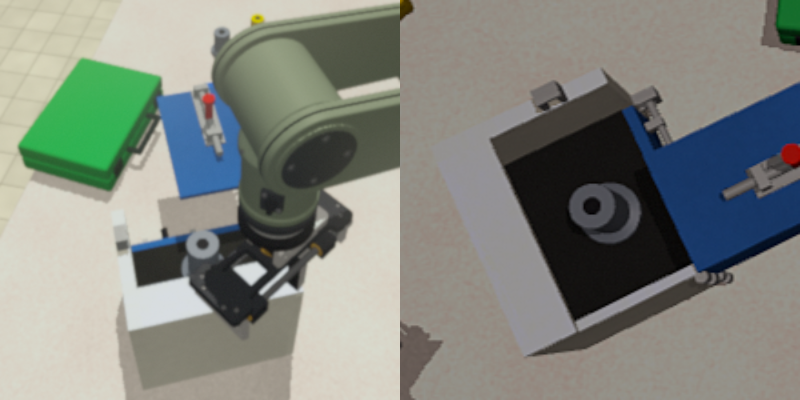

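The housing stands upright on the black floor, with its flange at (604,213) in the top crop. The upper half is open at about a right angle, the bolt is drawn and the lower half is in place.

```bash
python3 -c "
from plant import *
print(hand_in())"
```

```text
the job is handed in; nothing more can be done
None
```

I drew the bolt to its stop, opened the upper half to about 91°, stood the housing upright inside, let go gently, and handed the job in at about 25 s; the lower half still looked shut in the last picture, though the pictures put the bolt at roughly 37–39 of its 40 mm and I did not re-measure the other bench items.

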